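Nest two interlocking mounting brackets in their kit tray

TASK

Pack the bracket set into the grey kit tray: push the white notched plate along its channel until it is fully home against the far wall, under the lip. Then lay the orange elbow bracket on the tray's side apron and slide it, tongue first, under the black bridge and into the plate's notch until its foot is fully home against the bridge posts, so the two interlock. Leave the tape roll, tape measure and circuit breaker where they are.

Things in the scene. Friction and masses are not known exactly. Their poses are not given: they have to be found in the camera images.
- kit_tray: Grey plastic kit tray, fixed. x runs along its channel from the open near end (x = -128 mm) to the far wall (x = +42), y left, z up. Origin: on the table, below the centre of the white plate when that is home. Floor 4 mm thick; channel 79 mm wide (y = -39.5 to +39.5); side walls 8 mm thick, 21 mm high.
- tray_stop (a point): Foot of the far wall's inner face, middle of the channel: tray x = +42, y = 0, z = 4 mm (floor level). Axes as the tray. A lip overhangs the last 10 mm of the channel before it, from 20.5 to 24.5 mm above the table.
- tray_mouth (a point): Centre of the mouth's outer edge at floor level: tray x = 0, y = -53.5, z = 4 mm. Axes as the tray. The mouth is a gap 31 mm wide (x) and 14 mm deep (y) in the right wall, between two posts 14.5 mm wide whose outer faces lie at this y. A black bridge, 60 mm long in x, covers mouth and posts, 21 to 25 mm above the table. The home bracket's origin is 8 mm inside (+y) of this point.
- tray_apron (a point): Centre of the tray's flat side apron, on its top: tray x = -13, y = -112, z = 4 mm. Axes as the tray. The apron is level with the channel floor, spans tray x = -53 to +27 and reaches from the mouth out to y = -172 mm; no rim.
- notched_plate: White C-shaped plastic plate, 84 (x) x 76 (y) x 14 mm, about 150 g. Origin: underside centre of that outline. Notch 34 mm wide (x = -17 to 17), cut 44 mm deep from its right (-y) edge. Centre of mass at y = +4 mm. Starts loose on the channel floor, right way round, 40 to 80 mm short of home. Home: origin above the tray's, axes along the tray's, notch at the mouth.
- elbow_bracket: Orange L-shaped plastic bracket, 14 mm thick, about 60 g, flat on the table to the right. Origin: underside, on the tongue's centre line. Tongue 28 mm wide (x = -14 to 14) along +y, round end at y = +50. Foot at the tail: x = -40 to 14, y = -36 to -8; its shoulder (y = -8, x < -14) meets a post when home, y axis then along tray y. Centre of mass x = -6, y = 0. Grip across the tongue.
- tape_black: Roll of black tape, 58 mm across, 26 mm high, left of the tray; origin under its centre. Bystander.
- tape_measure: Yellow tape measure standing on its base, 33 x 81 x 61 mm, beyond the tray to the right; origin under its centre. Bystander.
- breaker: Light grey circuit breaker standing on its foot, 86 x 18 x 72 mm, at the right edge of the table; origin under its centre. Bystander.
Not all that is in view belongs to the job. There is more than one size of the elbow_bracket; the one meant has the size given above. Leave any blue or green look-alike of the notched_plate alone.

How it is judged:
On the way, in this order (a step that is already met when the one before it is completed fails the run):
1. the white plate is home against the far wall of its channel (x of notched_plate in the frame of kit_tray above -0.003 m), for 0.2 s.
2. the orange bracket is home: tongue through the mouth, foot against the posts (y of elbow_bracket in the frame of kit_tray above -0.0485 m and horizontal distance between elbow_bracket and kit_tray below 0.049 m), for 0.2 s.
At the end, for the whole second after the job is handed in: The white plate lies flat on the channel floor within 3 mm of the far wall; the orange bracket lies flat with its tongue in the plate's notch, its shoulder within 3 mm of the bridge post and square to the tray within 0.1 rad; both at rest (x of notched_plate in the frame of kit_tray between -0.003 and 0.003 m and z of each of notched_plate, elbow_bracket in the frame of kit_tray below 0.006 m and y of elbow_bracket in the frame of kit_tray between -0.0485 and -0.042 m and x of elbow_bracket in the frame of kit_tray between -0.004 and 0.004 m and angle between the y axis of elbow_bracket and the y axis of kit_tray, either way round below 0.1 rad and angle between each of elbow_bracket, notched_plate's own z axis and vertical below 0.05 rad and linear speed of each of elbow_bracket, notched_plate below 0.01 m/s); the robot touches nothing.
It fails at once if a bystander (tape roll, tape measure or circuit breaker) is moved more than 20 mm (distance of any of tape_black, tape_measure, breaker from where it was at the start of the episode above 0.02 m).
It also fails if it takes over 61 s, if anything falls off the work surface, if the arm or the gripper's body presses on something with over 40 N, if the wrist force passes 120 N, or if a joint passes its speed limit or range.

ROBOT

A 7-joint arm with a two-finger parallel gripper is mounted at the origin on a cart in front of the work surface, level with it; the furniture and walls round the work are solid. World frame = base frame: x ahead of the robot, y to its left, z up, the work surface at z = 0. Lengths are in m, angles in rad, forces in N, time in s.
With the tool pointing down it reaches from about 0.35 to 0.9 m from the base axis. Payload 8.1 kg.
Tool frame: the origin (TCP) lies on the centre line of the jaws, within the pads' length; the fingertips stand 19 mm ahead of it and the grasp point (between the pads) is the TCP (arm.tip_reach is the distance from the TCP to the fingertips, in m); z points along the fingers, y is the line along which they close (so a half turn about z gives the same grasp; the last joint's range is limited). The gripper opens to 92 mm and grips with 3 to 60 N. Pads are 19 mm wide; open, the fingers measure 130 mm over their backs; the gripper's body (75 mm by 190 mm) begins 47 mm behind the grasp point.
Start: joints at [1.198, 0.434, 0.025, 1.573, -0.012, 1.134, -0.075], TCP at [0.167, -0.602, 0.246] pointing down, gripper open.
Joint ranges: [-2.62, 2.62], [-0.44, 2.09], [-1.27, 1.32], [0.08, 2.57], [-1.32, 4.46], [0.12, 2], [-2.74, 2.74]. Speed limits (rad/s): [2.22, 2.22, 3.01, 3.01, 3.14, 3.14, 3.14].

INTERFACE

Orientations are given as a rotation vector (axis times angle).
In Python, from cell import arm gives the robot as it stands.
- The arm moves only by the tool arm_command, never from a script. Its argument "targets" is a list that holds one entry, the list of rows, each a list of 6 numbers: the shift along the tool's x, y, z in m, then the turn, a rotation vector about the tool's x, y, z in rad. A call has 1 to 10 rows; each row shifts and turns the commanded pose from where the row before left it, along the tool's axes as they then stand; what a row does not reach is not made up. A row lasts 1/8 s, in which the tool goes at most 62.5 mm and 10.7 degrees, less where a joint would pass 70% of its speed; a pose out of reach is approached as far as the arm can. A call with a gripper value outside its range is refused whole. "jaw" is the finger opening in m, from 0 to 0.0918, set as the call begins (left out, the last holds). The fingers move at their own pace and stop on an object; "newtons" is the grip in N (left out, the last holds). Time passes only in rows, so rows that do not move let the fingers close. It gives the time, the measured TCP pose, the force, the opening and the grip force at its end, in the units of the state.
- arm.observe(): the state, without advancing time (a new reading comes with each control period).
- arm.get_image(name): name is "scene" or "top" or "wrist"; returns a dict with "pixels" (420x560x3 uint8, red, green, blue), "z_map" (420x560 float32, m along the optical axis (not along the pixel's ray), 0 where there is no reading), "fx", "fy", "cx", "cy" (pixels), "dist" ([k1, k2, p1, p2, k3] as OpenCV has them; the pictures are not rectified), "xyz" and "rotation" of the camera in the world; the wrist camera has in their place "T_tool_cam" (4x4, takes a point from camera to tool coordinates, whose origin is the TCP and whose axes are the flange's). Camera axes: x right, y down, z forward; pixel columns grow to the right and rows downward; lengths in m; the calibration is good to about 2 mm. A picture is of the moment at which its call begins: read the wrist's pose just before it.
- arm.sign_off(): hands the job in; it is judged then, once.
The state is a dict: "clock": time; "joints": joint angles; "dq": joint speeds; "joint_efforts": joint torques, N m; "position": TCP position; "ee_rot": TCP orientation; "force": force on the tool from outside, world axes, zero at the start; "ft_torque": the same for the moment, N m; "width": opening from 0.0 (shut) to 1.0 (fully open); "gripper_force": force on a finger pad.
Only numpy, scipy, OpenCV 4.12 (cv2) and the standard library are available. Lean on these libraries where they do the work, as an engineer would, in place of code of your own. Each camera call takes 0.05 s, during which the arm holds its last target. There are 200 camera calls.

## Working session

There is one attempt and no reset: what is moved stays moved. The work goes in short steps, Python scripts to look and compute and a tool call to move; the robot and the scene stay as the last step left them, time stands still between calls to the robot, and variables do not carry over. Pictures are saved under pics/ and viewed, at most 10 in all, crops included, and the job is handed in when it is done.

Besides the shell and the picture viewer there is one more tool, called after ">>>" in YAML: its name, and indented under it one key for each argument. arm_command: Moves the arm, as the interface text tells. Its arguments: {"type":"object","properties":{"targets":{"type":"array","items":{"type":"array","items":{"type":"array","items":{"type":"number"}}}},"jaw":{"type":"number"},"newtons":{"type":"number"}},"required":["targets"]}

```bash
ls; mkdir -p pics; cat > h.py <<'E'
import numpy as np, cv2
from cell import arm
from scipy.spatial.transform import Rotation as R
def cam(name):
    s=arm.observe(); im=arm.get_image(name)
    K=np.array([[im['fx'],0,im['cx']],[0,im['fy'],im['cy']],[0,0,1]]); d=np.array(im['dist'],float)
    if 'T_tool_cam' in im:
        T=np.eye(4); T[:3,:3]=R.from_rotvec(s['ee_rot']).as_matrix(); T[:3,3]=s['position']
        T=T@np.array(im['T_tool_cam']); Rm,t=T[:3,:3],T[:3,3]
    else:
        r=np.array(im['rotation'],float); Rm=r if r.shape==(3,3) else R.from_rotvec(r).as_matrix(); t=np.array(im['xyz'])
    return dict(px=im['pixels'],z=im['z_map'],K=K,d=d,R=Rm,t=t)
def ray(c,uv,h):
    "pixels -> world points on plane z=h"
    p=cv2.undistortPoints(np.array(uv,float).reshape(-1,1,2),c['K'],c['d']).reshape(-1,2)
    v=np.c_[p,np.ones(len(p))]@c['R'].T
    return c['t']+v*((h-c['t'][2])/v[:,2])[:,None]
def save(c,n): cv2.imwrite('pics/'+n,c['px'][:,:,::-1])
E
python3 - <<'E'
from h import *
s=arm.observe(); print({k:np.round(v,3).tolist() for k,v in s.items()})
a=arm.get_image('scene'); print({k:a[k] for k in a if k not in('pixels','z_map')})
for n in('scene','top','wrist'):
    c=cam(n); save(c,n+'0.png'); print(n,c['t'],c['R'].round(2).tolist())
E
```

```text
pics
{'clock': 0.0, 'joints': [1.198, 0.435, 0.025, 1.574, -0.012, 1.134, -0.075], 'dq': [-0.001, 0.0, -0.0, 0.001, -0.001, 0.002, 0.002], 'joint_efforts': [-0.001, -66.786, 0.984, -31.447, -0.061, 0.043, 0.0], 'position': [0.166, -0.602, 0.245], 'ee_rot': [-3.112, -0.422, 0.001], 'force': [-0.158, -0.521, -0.039], 'ft_torque': [-0.014, -0.073, -0.013], 'gripper_force': 0.0, 'width': 1.001}
{'fx': 457.10817959699943, 'fy': 457.10817959699943, 'cx': 283.86375790404094, 'cy': 210.60888598002623, 'dist': array([-0.13112238,  0.        ,  0.        ,  0.        ,  0.        ]), 'xyz': array([0.02898585, 0.47797348, 0.72453592]), 'rotation': array([-1.10585189,  2.35719131, -1.04194979])}
scene [0.02898585 0.47797348 0.72453592] [[-0.64, -0.52, 0.56], [-0.77, 0.43, -0.48], [0.01, -0.74, -0.68]]
top [4.28322144e-01 4.19902103e-04 1.16878180e+00] [[0.01, -0.99, 0.15], [-1.0, -0.01, -0.01], [0.01, -0.14, -0.99]]
wrist [ 0.24010208 -0.58234835  0.3832018 ] [[0.27, -0.93, -0.27], [-0.96, -0.25, -0.07], [-0.0, 0.28, -0.96]]
```

View pics/top0.png

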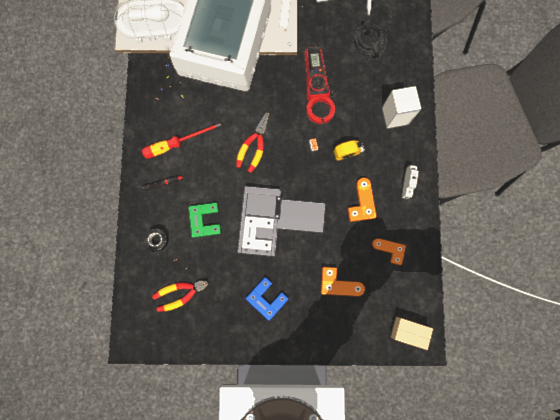

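View pics/scene0.png

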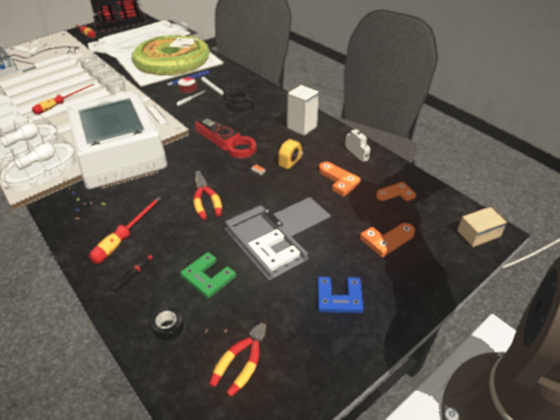

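The top view shows three orange brackets, A (365,200), B (390,248) and C (343,283), with the tray at (262,220) and the white plate at (258,235). I'll measure the brackets and the tray next.

```bash
cat >> h.py <<'E'
def blobs(c,lo,hi,h,amin=80,box=None):
    m=cv2.inRange(cv2.cvtColor(c['px'],cv2.COLOR_RGB2HSV),lo,hi)
    if box: k=np.zeros_like(m); k[box[1]:box[3],box[0]:box[2]]=1; m*=k
    m=cv2.morphologyEx(m,cv2.MORPH_CLOSE,np.ones((5,5),np.uint8))
    out=[]
    for q in cv2.findContours(m,cv2.RETR_EXTERNAL,cv2.CHAIN_APPROX_NONE)[0]:
        if cv2.contourArea(q)<amin: continue
        uv=q.reshape(-1,2); w=ray(c,uv,h)[:,:2]
        out.append((uv,w))
    return out
E
python3 - <<'E'
from h import *
for n in('top','scene'):
    c=cam(n)
    for uv,w in blobs(c,(5,150,50),(16,255,255),.014):
        r=cv2.minAreaRect((w*1000).astype(np.float32)); print(n,'orange',uv.mean(0).round(),np.round(r[0]),np.round(r[1],1),round(r[2],1),'area',cv2.contourArea((w*1000).astype(np.float32)))
    hs=cv2.cvtColor(c['px'],cv2.COLOR_RGB2HSV)
    if n=='top':
        print(hs[215,300],hs[205,262],hs[235,248],hs[200,244])
        cv2.imwrite('pics/t1.png',cv2.resize(c['px'][170:305,225:425,::-1],None,fx=4,fy=4,interpolation=cv2.INTER_CUBIC))
E
```

```text
top orange [339. 284.] [ 420. -157.] [113.2  71.8] 87.5 area 5080.446840859135
top orange [390. 250.] [ 500. -277.] [88.6 55.7] 76.4 area 3126.0758734662086
top orange [363. 202.] [ 640. -205.] [116.7  75. ] 8.9 area 5481.209115871694
[  4  12 171] [  9  11 169] [ 17  16 220] [  9  10 173]
scene orange [388. 237.] [ 417. -154.] [126.   81.4] 86.8 area 6896.943289754447
scene orange [395. 193.] [ 497. -269.] [96.9 66.8] 74.7 area 4491.584600462811
scene orange [339. 177.] [ 637. -201.] [127.2  89.6] 7.7 area 7650.885158415884
```

View pics/t1.png

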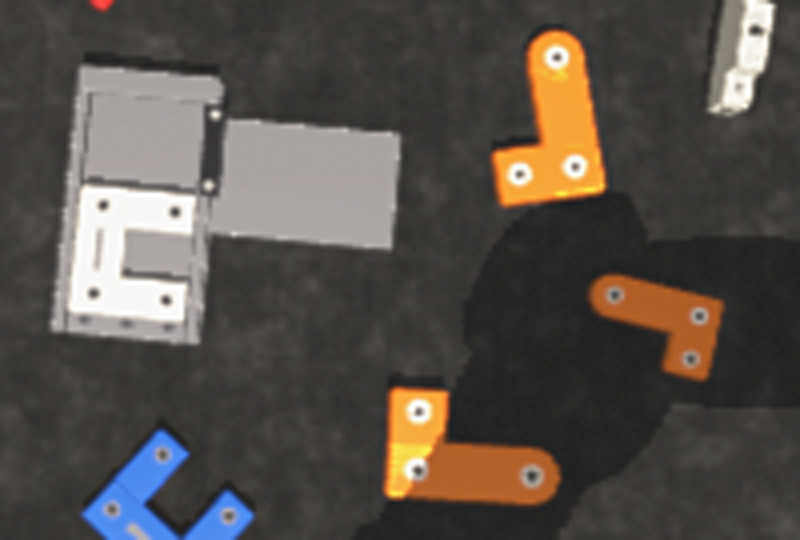

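Measured sizes: A is about 117x75 mm, C about 113x72 mm and B (390,248) about 88x56 mm. B is the one meant, since the task gives 86x54 mm, and its foot is on the correct side: tongue +y, foot -x. The crop confirms this at (655,325). The plate's notch opens to the right toward the mouth. Next I'll get the tray pose from the apron and plate corners.

```bash
cat >> h.py <<'E'
def quad(c,p,h):
    return ray(c,p,h)[:,:2]
def fit2(L,W):
    "rigid fit world = R L + t; returns ang,t,resid"
    L=np.array(L,float);W=np.array(W,float); a=L-L.mean(0); b=W-W.mean(0)
    th=np.arctan2((a[:,0]*b[:,1]-a[:,1]*b[:,0]).sum(),(a*b).sum())
    Rm=np.array([[np.cos(th),-np.sin(th)],[np.sin(th),np.cos(th)]]); t=W.mean(0)-Rm@L.mean(0)
    return th,t,np.linalg.norm(L@Rm.T+t-W,axis=1)
E
python3 - <<'E'
from h import *
c=cam('top'); f=lambda p: np.array(p)/4.+[225,170]-.375
L=[(27,-172),(-53,-172)]; W=quad(c,f([(401,131),(394,249)]),.004)*1000
L2=[(-128,47.5),(-128,-47.5)]; W2=quad(c,f([(52,332),(199,344)]),.0205)*1000
print(W.round(1),W2.round(1))
th,t,r=fit2(L+L2,np.r_[W,W2]); print('tray',th,t.round(1),r.round(1))
# plate corners
P=[(42,38),(42,-38),(-42,38),(-42,-38)]; Wp=quad(c,f([(83,184),(192,190),(68,312),(187,321)]),.018)*1000
th,t,r=fit2(P,Wp); print('plate',th,t.round(1),r.round(1))
# bracket: tongue side lines via corners: tip centre, foot corners
Lb=[(14,-36),(-40,-36),(-40,-8),(0,50)]; Wb=quad(c,f([(722,300),(709,380),(663,372),(590,294)]),.014)*1000
th,t,r=fit2(Lb,Wb); print('brk',th,t.round(1),r.round(1))
for n,p in(('blue',(135,500)),('C',(450,460)),('A',(555,130))): print(n,quad(c,f([p]),.014)*1000)
E
```

```text
[[ 630.8 -112.4]
 [ 550.2 -107.4]] [[491.5 119.2]
 [484.6  22.6]]
tray -0.07284281809023897 [615.9  61.1] [0.5 0.9 1.4 0.5]
plate -0.05735041679307202 [545.5  67.5] [1.8 2.3 1.7 2. ]
brk -0.2008016829864202 [ 510.5 -286. ] [0.7 1.2 1.7 0.2]
blue [[383.15143883  63.0971564 ]]
C [[ 410.63398786 -142.74570986]]
A [[ 630.84634095 -215.36895558]]
```

```bash
cat >> h.py <<'E'
def to(xyz,yaw,n):
    "print tool-frame row repeated n times (translation in tool frame after turning first)"
    s=arm.observe(); M=R.from_rotvec(s['ee_rot'])
    tgt=R.from_euler('z',yaw)*R.from_euler('x',np.pi)
    rel=(M.inv()*tgt).as_rotvec(); d=np.array(xyz)-s['position']
    print('pos',s['position'].round(4),'clk',round(float(s['clock']),2),'turn',rel.round(4),'shift now-axes',M.inv().apply(d).round(4),'after turn',tgt.inv().apply(d).round(4),'/n',(tgt.inv().apply(d)/n).round(4))
E
python3 - <<'E'
from h import *
to((.484,.073,.2),-.073,15)
E
```

```text
pos [ 0.1665 -0.6023  0.2455] clk 0.35 turn [-3.000e-04  1.000e-04  3.427e-01] shift now-axes [ 0.4859 -0.5663  0.0457] after turn [ 0.2674 -0.6967  0.0455] /n [ 0.0178 -0.0464  0.003 ]
```

Turn first (2 rows), then shift along the new axes.

>>> arm_command:
  targets:
    - [[0,0,0,0,0,0.1713],[0,0,0,0,0,0.1713],[0.0178,-0.0464,0.003,0,0,0],[0.0178,-0.0464,0.003,0,0,0],[0.0178,-0.0464,0.003,0,0,0],[0.0178,-0.0464,0.003,0,0,0],[0.0178,-0.0464,0.003,0,0,0],[0.0178,-0.0464,0.003,0,0,0],[0.0178,-0.0464,0.003,0,0,0],[0.0178,-0.0464,0.003,0,0,0]]
  jaw: 0.025

```text
clock: 1.6
position: [0.3362, -0.2412, 0.2219]
ee_rot: [3.139, -0.115, 0.001]
force: [1.8, -0.6, -0.2]
width: 0.27
gripper_force: 0.0
```

>>> arm_command:
  targets:
    - [[0.0178,-0.0464,0.003,0,0,0],[0.0178,-0.0464,0.003,0,0,0],[0.0178,-0.0464,0.003,0,0,0],[0.0178,-0.0464,0.003,0,0,0],[0.0178,-0.0464,0.003,0,0,0],[0.0178,-0.0464,0.003,0,0,0],[0.0178,-0.0464,0.003,0,0,0],[0,0,0,0,0,0],[0,0,0,0,0,0]]

```text
clock: 2.72
position: [0.4832, 0.0718, 0.2005]
ee_rot: [3.139, -0.114, -0.001]
force: [-0.1, -0.7, -0.4]
width: 0.271
gripper_force: 0.0
```

```bash
python3 - <<'E'
from h import *
c=cam('wrist'); save(c,'w1.png'); to((.484,.073,.2),-.073,1)
import pickle; pickle.dump(c,open('w1.pkl','wb'))
E
```

```text
pos [0.4831 0.0711 0.2006] clk 2.77 turn [ 0.0009  0.0005 -0.001 ] shift now-axes [ 0.0007 -0.0019  0.0006] after turn [ 0.0007 -0.0019  0.0006] /n [ 0.0007 -0.0019  0.0006]
```

View pics/w1.png

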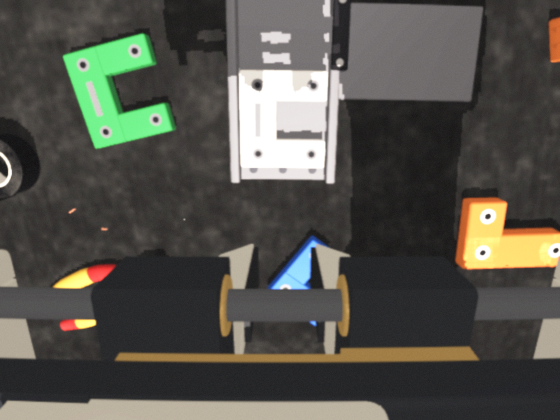

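Wrist view: the channel's near end is at row 182, columns 231 to 335. The plate's near edge is at about row 169, and the apron corners are at (476,102) and (481,6).

```bash
python3 - <<'E'
from h import *; import pickle
c=pickle.load(open('w1.pkl','rb'))
L=[(27,-172),(-53,-172),(-128,47.5),(-128,-47.5)]
W=np.r_[quad(c,[(481,6),(476,102)],.004),quad(c,[(231,182),(336,183)],.021)]*1000
th,t,r=fit2(L,W); print('tray',th,t.round(1),r.round(1))
Rm=np.array([[np.cos(th),-np.sin(th)],[np.sin(th),np.cos(th)]])
wp=quad(c,[(240,168),(326,170),(239,70),(327,70)],.018)*1000
print('plate corners in tray',((wp-t)@Rm).round(1))
print('push start', (t+Rm@[-136,2]).round(1),'tcp in tray',((arm.observe()['position'][:2]*1000-t)@Rm).round(1))
E
```

```text
tray -0.08318598380497733 [616.3  60.8] [3.4 3.6 0.9 0.7]
plate corners in tray [[-114.8   39.8]
 [-116.   -38.5]
 [ -30.6   38.7]
 [ -29.9  -36. ]]
push start [481.   74.1] tcp in tray [-133.6   -0.8]
```

>>> arm_command:
  targets:
    - [[-0.005,-0.003,0.03,0,0,0],[0,0,0.05,0,0,0],[0,0,0.05,0,0,0],[0,0,0.03,0,0,0],[0,0,0.012,0,0,0],[0,0,0,0,0,0]]

```text
clock: 3.52
position: [0.4787, 0.0749, 0.0288]
ee_rot: [3.139, -0.116, -0.001]
force: [0.8, -0.6, -0.5]
width: 0.269
gripper_force: 0.0
```

>>> arm_command:
  targets:
    - [[0.01,0,0,0,0,0],[0.01,0,0,0,0,0],[0.01,0,0,0,0,0],[0.01,0,0,0,0,0],[0.01,0,0,0,0,0],[0.01,0,0,0,0,0],[0,0,0,0,0,0]]

```text
clock: 4.4
position: [0.5398, 0.0713, 0.0287]
ee_rot: [-3.139, 0.115, -0.002]
force: [0.8, 0.3, 0.1]
width: 0.273
gripper_force: 0.0
```

>>> arm_command:
  targets:
    - [[0.007,0,0,0,0,0],[0.007,0,0,0,0,0],[0.006,0,0,0,0,0],[0.003,0,0,0,0,0],[0,0,0,0,0,0]]

```text
clock: 5.03
position: [0.5619, 0.0697, 0.0287]
ee_rot: [-3.139, 0.115, -0.001]
force: [-0.8, 0.2, 0.4]
width: 0.272
gripper_force: 0.0
```

>>> arm_command:
  targets:
    - [[0.001,0,0,0,0,0],[0.001,0,0,0,0,0],[0,0,0,0,0,0]]

```text
clock: 5.4
position: [0.5631, 0.0695, 0.0287]
ee_rot: [3.139, -0.114, -0.001]
force: [-3.0, 0.0, 1.9]
width: 0.271
gripper_force: 1.4
```

>>> arm_command:
  targets:
    - [[0.0015,0,0,0,0,0],[0.0015,0,0,0,0,0],[0,0,0,0,0,0]]

```text
clock: 5.78
position: [0.5633, 0.0695, 0.0283]
ee_rot: [3.139, -0.113, -0.009]
force: [-12.1, 0.6, 9.4]
width: 0.272
gripper_force: 6.0
```

>>> arm_command:
  targets:
    - [[0.001,0,0,0,0,0],[0.001,0,0,0,0,0],[0,0,0,0,0,0]]

```text
clock: 6.15
position: [0.5635, 0.0695, 0.0282]
ee_rot: [3.138, -0.112, -0.014]
force: [-18.4, 2.0, 14.6]
width: 0.274
gripper_force: 9.0
```

```bash
python3 - <<'E'
from h import *; import pickle
c=cam('wrist'); save(c,'w2.png'); pickle.dump(c,open('w2.pkl','wb')); print(arm.observe()['position'],arm.observe()['force'])
E
```

```text
[0.56349409 0.06951284 0.02818991] [-18.05449019   1.82825272  14.75649556]
```

View pics/w2.png

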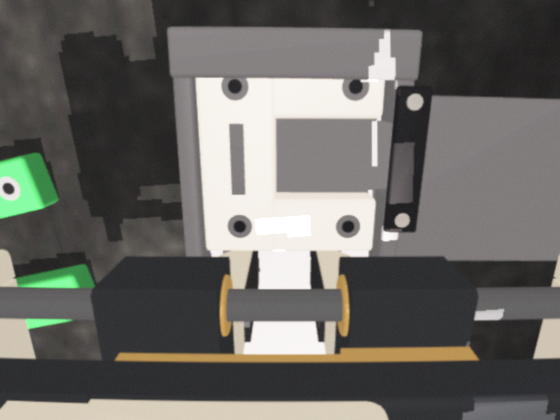

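The plate's far edge is under the lip, and the push stalled at 18 N, so it is home. The bridge corners are at about (397,87), (431,88), (385,231) and (416,232). I'll refine the tray pose from these and back off.

```bash
python3 - <<'E'
from h import *; import pickle
c=pickle.load(open('w2.pkl','rb'))
Lb=[(30,-39.5),(30,-53.5),(-30,-39.5),(-30,-53.5)]
Wb=quad(c,[(397,87),(431,88),(385,231),(416,232)],.025)*1000
th,t,r=fit2(Lb,Wb); print('bridge',th,t.round(1),r.round(1))
Lp=[(-17,6),(17,6),(-42,38),(-42,-38)]
Wp=quad(c,[(277,193),(276,119),(208,248),(374,250)],.018)*1000
th2,t2,r2=fit2(Lp,Wp); print('plate',th2,t2.round(1),r2.round(1))
Wl=quad(c,[(169,30),(419,32)],.0245)*1000; d=Wl[0]-Wl[1]; print('lip',Wl.round(1), np.arctan2(-d[0],d[1]))
E
```

```text
bridge -0.0719494955174851 [616.2  62.7] [0.9 1.2 1.2 0.7]
plate -0.07677327311481963 [617.9  62.3] [1.3 1.9 1.1 0.4]
lip [[668.6 103.8]
 [661.4  12.7]] -0.07899218016545535
```

>>> arm_command:
  targets:
    - [[-0.008,0,0,0,0,0],[-0.006,0,0,0,0,0],[0,0,-0.05,0,0,0],[0,0,-0.05,0,0,0],[0,0,-0.05,0,0,0],[0,0,0,0,0,0]]
  jaw: 0.055

```text
clock: 6.95
position: [0.5575, 0.0707, 0.183]
ee_rot: [-3.138, 0.115, -0.014]
force: [0.1, 0.3, -0.3]
width: 0.599
gripper_force: 0.0
```

```bash
python3 - <<'E'
from h import *
to((.45,-.29,.2),-.20,9)
E
```

```text
pos [0.5575 0.0707 0.183 ] clk 6.95 turn [-0.0025 -0.0084  0.1266] shift now-axes [-0.0806  0.3676 -0.0184] after turn [-0.0337  0.3748 -0.017 ] /n [-0.0037  0.0416 -0.0019]
```

>>> arm_command:
  targets:
    - [[0,0,0,0,0,-0.18],[0,0,0,0,0,-0.18],[0,0,0,0,0,-0.18],[0,0,0,0,0,-0.18],[0,0,0,0,0,-0.18],[0,0,0,0,0,-0.18],[0,0,0,0,0,-0.18],[0,0,0,0,0,-0.18],[0,0,0,0,0,0]]
  jaw: 0.075

```text
clock: 8.07
position: [0.5544, 0.0698, 0.1777]
ee_rot: [-2.436, -1.982, 0.001]
force: [-0.4, 0.1, -0.3]
width: 0.819
gripper_force: 0.0
```

```bash
python3 - <<'E'
from h import *
print(arm.observe()['joints'].round(2) if hasattr(arm.observe()['joints'],'round') else arm.observe()['joints'])
b=np.array([510.5,-286]);y=-.2; Rm=np.array([[np.cos(y),-np.sin(y)],[np.sin(y),np.cos(y)]]); g=b+Rm@[-13,-24]; print(g)
to((*(g/1000),.18),y+np.pi/2,9)
E
```

```text
[ 0.28  0.49 -0.7   1.78  0.37  1.01 -0.77]
[ 492.99107055 -306.93889657]
pos [0.5544 0.0698 0.1777] clk 8.07 turn [-0.0011 -0.0002 -0.0051] shift now-axes [-0.3814  0.0167 -0.0024] after turn [-0.3814  0.0147 -0.0023] /n [-0.0424  0.0016 -0.0003]
```

>>> arm_command:
  targets:
    - [[-0.0424,0.0016,0,0,0,0],[-0.0424,0.0016,0,0,0,0],[-0.0424,0.0016,0,0,0,0],[-0.0424,0.0016,0,0,0,0],[-0.0424,0.0016,0,0,0,0],[-0.0424,0.0016,0,0,0,0],[-0.0424,0.0016,0,0,0,0],[-0.0424,0.0016,0,0,0,0],[-0.0424,0.0016,0,0,0,0],[0,0,0,0,0,0]]

```text
clock: 9.32
position: [0.4898, -0.3108, 0.1777]
ee_rot: [2.446, 1.971, -0.003]
force: [0.1, 0.1, -0.9]
width: 0.821
gripper_force: 0.0
```

```bash
python3 - <<'E'
from h import *; import pickle
c=cam('wrist'); save(c,'w3.png'); pickle.dump(c,open('w3.pkl','wb'))
print(arm.observe()['position'])
for uv,w in blobs(c,(5,130,30),(18,255,255),.014):
    r=cv2.minAreaRect((w*1000).astype(np.float32)); print(uv.mean(0).round(),np.round(r[0]),np.round(r[1],1),round(r[2],1),cv2.boxPoints(r).round(1).tolist())
E
```

```text
[ 0.4907243  -0.30809347  0.17796106]
[292. 157.] [ 501. -277.] [85.2 55.2] 76.6 [[463.79998779296875, -312.1000061035156], [517.5, -324.8999938964844], [537.2000122070312, -241.89999389648438], [483.6000061035156, -229.1999969482422]]
[432.  38.] [ 638. -205.] [115.6  73. ] 8.2 [[575.5, -176.89999389648438], [585.9000244140625, -249.1999969482422], [700.4000244140625, -232.6999969482422], [690.0, -160.39999389648438]]
[140.  42.] [ 402. -174.] [77.1 54.1] 76.5 [[366.79998779296875, -205.60000610351562], [419.29998779296875, -218.1999969482422], [437.3999938964844, -143.3000030517578], [384.79998779296875, -130.60000610351562]]
```

View pics/w3.png

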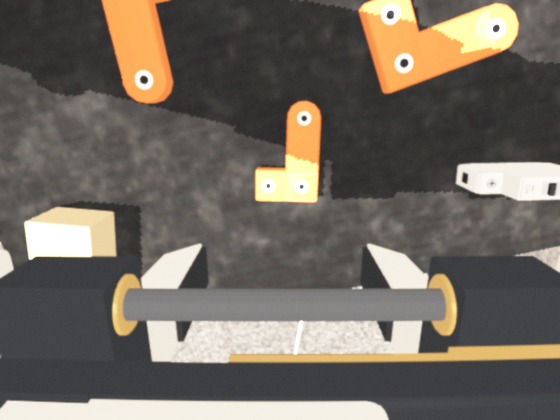

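The bracket is seen whole at (290,155): 85x55 mm, yaw about -0.23. The breaker at (510,180) and the wood block at (70,235) stand to the sides, so I'll check clearance before going down.

```bash
python3 - <<'E'
from h import *; import pickle
c=pickle.load(open('w3.pkl','rb'))
z=c['z']; Kp=np.indices(z.shape)[::-1].reshape(2,-1).T[::3]; zz=z.reshape(-1)[::3]
p=cv2.undistortPoints(Kp.astype(float).reshape(-1,1,2),c['K'],c['d']).reshape(-1,2)
P=(np.c_[p,np.ones(len(p))]*zz[:,None])@c['R'].T+c['t']
g=np.array([.4934,-.3068]);yaw=-.232+np.pi/2
d=(P[:,:2]-g); x=d@[np.cos(yaw),np.sin(yaw)]; y=d@[np.sin(yaw),-np.cos(yaw)]
for nm,b in(('breaker',(450,150,560,205)),('block',(20,195,125,260))):
    k=(Kp[:,0]>b[0])&(Kp[:,0]<b[2])&(Kp[:,1]>b[1])&(Kp[:,1]<b[3])&(P[:,2]>.03)&(zz>0)
    print(nm,'tool x',x[k].min(),x[k].max(),'y',y[k].min(),y[k].max(),'z',P[k,2].max())
to((*g,.18),yaw,1); to((*g,.026),yaw,1)
E
```

```text
breaker tool x 0.00410483445600029 0.024279316791701692 y 0.15161624652127004 0.22497058431687106 z 0.06939611062695014
block tool x -0.05957861975166775 0.031409957719707 y -0.21840533059726083 -0.044629821293207694 z 0.23193938143049025
pos [ 0.4907 -0.3081  0.178 ] clk 9.38 turn [-0.0006  0.      0.021 ] shift now-axes [ 0.0018  0.0023 -0.002 ] after turn [ 0.0019  0.0023 -0.002 ] /n [ 0.0019  0.0023 -0.002 ]
pos [ 0.4907 -0.3081  0.178 ] clk 9.38 turn [-0.0006  0.      0.021 ] shift now-axes [0.0018 0.0024 0.152 ] after turn [0.0019 0.0023 0.152 ] /n [0.0019 0.0023 0.152 ]
```

>>> arm_command:
  targets:
    - [[0.0019,0.0023,0.03,0,0,0.021],[0,0,0.05,0,0,0],[0,0,0.045,0,0,0],[0,0,0.02,0,0,0],[0,0,0.01,0,0,0],[0,0,0,0,0,0]]

```text
clock: 10.12
position: [0.4948, -0.3049, 0.0243]
ee_rot: [2.456, 1.958, 0.001]
force: [0.0, 0.0, 0.0]
width: 0.816
gripper_force: 0.0
```

>>> arm_command:
  targets:
    - [[0,0,0,0,0,0],[0,0,0,0,0,0],[0,0,0,0,0,0],[0,0,0,0,0,0],[0,0,0,0,0,0]]
  jaw: 0.045
  newtons: 20

```text
clock: 10.75
position: [0.4945, -0.3055, 0.0245]
ee_rot: [2.456, 1.957, 0.0]
force: [-1.4, -0.0, 6.7]
width: 0.585
gripper_force: 20.0
```

>>> arm_command:
  targets:
    - [[0,0,-0.02,0,0,0],[0,0,-0.04,0,0,0],[0,0,-0.04,0,0,0],[0,0,0,0,0,0]]

```text
clock: 11.25
position: [0.4963, -0.3057, 0.1281]
ee_rot: [2.452, 1.955, 0.004]
force: [0.7, -0.6, -1.2]
width: 0.587
gripper_force: 20.0
```

```bash
python3 - <<'E'
from h import *
s=arm.observe(); print(s['width'],s['gripper_force'])
c=cam('wrist'); M=R.from_rotvec(s['ee_rot']).as_matrix()
h=s['position'][2]-.0245+.014
for uv,w in blobs(c,(5,130,30),(18,255,255),h,400):
    q=(np.c_[w,np.full(len(w),h)]-s['position'])@M*1000
    print('tool-frame ext min/max',q.min(0).round(1),q.max(0).round(1),'tip y',q[q[:,0]>q[:,0].max()-1.5].mean(0).round(1))
    t=q[(q[:,0]>15)&(q[:,0]<50)]
    for sd in(t[:,1]>13,t[:,1]<=13):
        if sd.sum()>5: print('side fit',np.polyfit(t[sd,0],t[sd,1],1).round(3))
t=np.array([616.3,62]);y=-.077; Rm=np.array([[np.cos(y),-np.sin(y)],[np.sin(y),np.cos(y)]])
g=t+Rm@[-13,-138]; print(g); to((*(g/1000),.1),y+np.pi/2,8)
E
```

```text
0.5866183306885547 19.998769462108612
tool-frame ext min/max [ -7.7 -26.2  10.3] [72.3 27.5 10.7] tip y [71.8 12.5 10.5]
side fit [4.0000e-03 2.7129e+01]
side fit [  0.498 -20.149]
tool-frame ext min/max [76.7 30.3 10.5] [113.6  98.4  11. ] tip y [112.8  45.1  10.6]
tool-frame ext min/max [ 71.2 -86.5   9.8] [114.4 -55.5  10. ] tip y [114.  -74.1   9.8]
[592.72301661 -74.59108995]
pos [ 0.495  -0.3055  0.1261] clk 11.3 turn [ 0.0033  0.0014 -0.1479] shift now-axes [0.2469 0.0437 0.0259] after turn [0.2377 0.0796 0.0261] /n [0.0297 0.01   0.0033]
```

>>> arm_command:
  targets:
    - [[0,0,0,0,0,-0.148],[0.0297,0.01,0.0033,0,0,0],[0.0297,0.01,0.0033,0,0,0],[0.0297,0.01,0.0033,0,0,0],[0.0297,0.01,0.0033,0,0,0],[0.0297,0.01,0.0033,0,0,0],[0.0297,0.01,0.0033,0,0,0],[0.0297,0.01,0.0033,0,0,0],[0.0297,0.01,0.0033,0,0,0],[0,0,0,0,0,0]]

```text
clock: 12.55
position: [0.5921, -0.0708, 0.0967]
ee_rot: [-2.299, -2.138, -0.001]
force: [0.2, -0.4, -0.5]
width: 0.583
gripper_force: 20.0
```

>>> arm_command:
  targets:
    - [[0,0,0,0,0,0],[0,0,0,0,0,0]]

```text
clock: 12.8
position: [0.5915, -0.0757, 0.097]
ee_rot: [-2.307, -2.133, 0.002]
force: [0.2, -0.9, -0.8]
width: 0.584
gripper_force: 20.0
```

```bash
python3 - <<'E'
from h import *; import pickle
s=arm.observe()
c=cam('wrist'); save(c,'w4.png'); pickle.dump((c,s),open('w4.pkl','wb'))
to((.5927,-.0746,.03),-.077+np.pi/2,1)
E
```

```text
pos [ 0.5916 -0.0756  0.0971] clk 12.85 turn [-0.0006  0.0007 -0.0013] shift now-axes [0.0011 0.001  0.0671] after turn [0.0011 0.001  0.0671] /n [0.0011 0.001  0.0671]
```

View pics/w4.png

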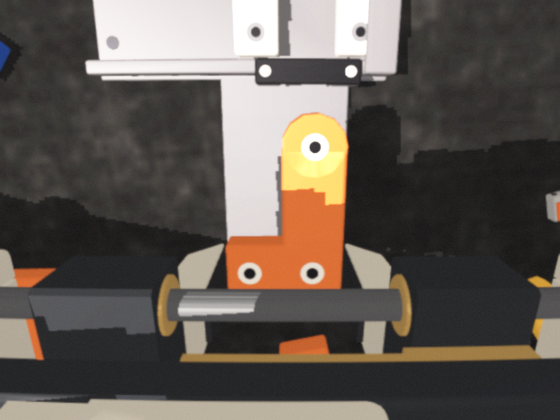

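Ahead of the held bracket the bridge shows at rows 58 to 84, columns 256 to 361. I'll measure it relative to the tool.

```bash
python3 - <<'E'
from h import *; import pickle
c,s=pickle.load(open('w4.pkl','rb')); M=R.from_rotvec(s['ee_rot']).as_matrix()
f=lambda uv,h:((ray(c,uv,h)-s['position'])@M*1000).round(1)[:,:2]
m=c['px'].max(2)<70; 
for r in(66,76,80): 
    k=np.where(m[r,240:375])[0]+240; print(r,k.min(),k.max())
for q in(290,310,330):
    k=np.where(m[50:95,q])[0]+50; print('col',q,k.min(),k.max())
print('bridge top outer corners',f([(257,83),(361,82)],.025).tolist(),'inner',f([(256,59),(359,58)],.025).tolist(),'screws',f([(265,71),(351,71)],.025).tolist())
print('apron edges',f([(228,235),(223,90),(347,100)],.004).tolist())
print('notch',f([(278,5),(278,52),(336,5),(335,52)],.018).tolist())
E
```

```text
66 310 360
76 304 360
80 307 360
col 290 60 83
col 310 60 82
col 330 60 83
bridge top outer corners [[86.3, -14.4], [86.9, 43.9]] inner [[99.0, -14.7], [99.5, 42.2]] screws [[92.7, -9.8], [92.7, 38.1]]
apron edges [[-12.6, -38.3], [83.3, -37.2], [77.2, 40.0]]
notch [[127.9, -2.5], [103.5, -2.7], [127.9, 29.5], [103.5, 29.7]]
```

>>> arm_command:
  targets:
    - [[0,0.001,0.03,0,0,0],[0,0,0.025,0,0,0],[0,0,0.01,0,0,0],[0,0,0.003,0,0,0],[0,0,0,0,0,0],[0,0,0,0,0,0]]

```text
clock: 13.6
position: [0.5937, -0.0744, 0.0302]
ee_rot: [2.304, 2.134, 0.001]
force: [-0.5, -0.1, -0.5]
width: 0.587
gripper_force: 20.0
```

>>> arm_command:
  targets:
    - [[0.006,0,0,0,0,0],[0.006,0,0,0,0,0],[0.006,0,0,0,0,0],[0.006,0,0,0,0,0],[0.006,0,0,0,0,0],[0,0,0,0,0,0]]

```text
clock: 14.35
position: [0.5955, -0.0437, 0.0294]
ee_rot: [-2.304, -2.136, -0.0]
force: [0.0, 0.2, -0.7]
width: 0.583
gripper_force: 20.0
```

>>> arm_command:
  targets:
    - [[0.006,0,0,0,0,0],[0.006,0,0,0,0,0],[0.006,0,0,0,0,0],[0.006,0,0,0,0,0],[0.006,0,0,0,0,0],[0,0,0,0,0,0]]

```text
clock: 15.1
position: [0.5978, -0.0138, 0.0294]
ee_rot: [-2.304, -2.136, -0.001]
force: [1.2, -0.2, -1.1]
width: 0.583
gripper_force: 20.0
```

>>> arm_command:
  targets:
    - [[0.004,0,0,0,0,0],[0.002,0,0,0,0,0],[0.001,0,0,0,0,0],[0,0,0,0,0,0]]

```text
clock: 15.6
position: [0.5982, -0.0076, 0.0293]
ee_rot: [2.305, 2.135, -0.0]
force: [0.3, 0.5, -1.0]
width: 0.587
gripper_force: 20.0
```

>>> arm_command:
  targets:
    - [[0.001,0,0,0,0,0],[0.001,0,0,0,0,0],[0,0,0,0,0,0]]

```text
clock: 15.98
position: [0.5984, -0.0055, 0.0293]
ee_rot: [-2.305, -2.135, -0.0]
force: [-0.6, 0.0, -0.1]
width: 0.587
gripper_force: 20.0
```

>>> arm_command:
  targets:
    - [[0.001,0,0.0005,0,0,0],[0.001,0,0,0,0,0],[0,0,0,0,0,0]]

```text
clock: 16.35
position: [0.5985, -0.0038, 0.0288]
ee_rot: [2.305, 2.135, -0.0]
force: [0.6, -0.5, -0.5]
width: 0.584
gripper_force: 20.0
```

>>> arm_command:
  targets:
    - [[0.001,0,0,0,0,0],[0.001,0,0,0,0,0],[0,0,0,0,0,0]]

```text
clock: 16.73
position: [0.5985, -0.0036, 0.0287]
ee_rot: [2.305, 2.132, -0.004]
force: [-1.2, -5.9, 1.7]
width: 0.585
gripper_force: 20.0
```

Contact with the post came where expected. One firm press will confirm it before I check and release.

>>> arm_command:
  targets:
    - [[0.001,0,0.0003,0,0,0],[0.001,0,0,0,0,0],[0,0,0,0,0,0]]

```text
clock: 17.1
position: [0.5985, -0.0035, 0.0286]
ee_rot: [2.306, 2.13, -0.007]
force: [-2.9, -10.8, 6.0]
width: 0.585
gripper_force: 20.0
```

>>> arm_command:
  targets:
    - [[-0.001,0,0,0,0,0],[-0.001,0,0,0,0,0],[0,0,0,0,0,0]]

```text
clock: 17.48
position: [0.5985, -0.0036, 0.0286]
ee_rot: [2.305, 2.132, -0.003]
force: [-1.9, -7.0, 3.2]
width: 0.587
gripper_force: 20.0
```

>>> arm_command:
  targets:
    - [[0,0,0,0,0,0],[0,0,0,0,0,0],[0,0,0,0,0,0],[0,0,0,0,0,0]]
  jaw: 0.075

```text
clock: 17.98
position: [0.5988, -0.0012, 0.0285]
ee_rot: [-2.304, -2.135, -0.001]
force: [-0.8, -0.4, -1.3]
width: 0.816
gripper_force: 0.0
```

>>> arm_command:
  targets:
    - [[0,0,-0.02,0,0,0],[0,0,-0.04,0,0,0],[0,0,-0.05,0,0,0],[-0.03,0,-0.03,0,0,0],[-0.03,0,0,0,0,0],[0,0,0,0,0,0]]

```text
clock: 18.73
position: [0.5942, -0.0647, 0.1701]
ee_rot: [2.308, 2.128, -0.0]
force: [-0.1, 0.6, 0.2]
width: 0.819
gripper_force: 0.0
```

```bash
python3 - <<'E'
from h import *; import pickle
s=arm.observe(); c=cam('wrist'); save(c,'w5.png'); pickle.dump((c,s),open('w5.pkl','wb')); print(s['position'])
E
```

```text
[ 0.59419817 -0.06465547  0.17008651]
```

View pics/w5.png

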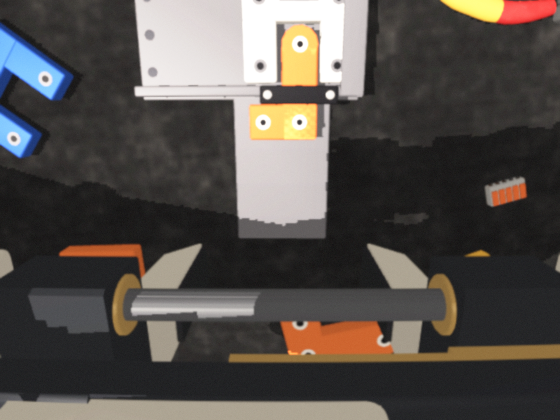

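The picture shows the foot at (283,121), tight against the bridge at row 104, and the tongue in the notch at (299,60). One numeric check before handing in.

```bash
python3 - <<'E'
from h import *; import pickle
c,s=pickle.load(open('w5.pkl','rb')); M=R.from_rotvec(s['ee_rot']).as_matrix()
f=lambda uv,h:((ray(c,uv,h)-s['position'])@M*1000).round(1)[:,:2]
bs=[(u,f(u,.018)) for u,w in blobs(c,(5,130,30),(20,255,255),.018,300,(230,15,340,150))]
for u,w in bs: print('orange',u.min(0),u.max(0),w.min(0),w.max(0))
print('screws',f([(267,95),(330,95)],.025).tolist())
h=cv2.cvtColor(c['px'],cv2.COLOR_RGB2HSV)
w=np.where((h[45,230:360,2]>215)&(h[45,230:360,1]<50))[0]+230; e=[w.min()]+[x for i in range(len(w)-1) if w[i+1]-w[i]>5 for x in(w[i],w[i+1])]+[w.max()]
print('plate cols row45',e,f([(x,45) for x in e],.018)[:,1].tolist())
E
```

```text
screws [[81.4, -12.3], [81.3, 35.7]]
plate cols row45 [np.int64(230), np.int64(275), np.int64(292), np.int64(297), np.int64(303), np.int64(307), np.int64(320), np.int64(343)] [-40.1, -6.1, 6.7, 10.5, 15.1, 18.1, 27.9, 45.3]
```

```bash
python3 - <<'E'
from h import *; import pickle
c,s=pickle.load(open('w5.pkl','rb')); M=R.from_rotvec(s['ee_rot']).as_matrix()
f=lambda uv,h:((ray(c,uv,h)-s['position'])@M*1000).round(1)[:,:2]
for u,w in blobs(c,(5,100,30),(28,255,255),.018,200,(230,15,340,150)):
    q=f(u,.018); print('orange',u.min(0),u.max(0),q.min(0),q.max(0))
    for k,n in((u[:,1]>u[:,1].max()-3,'tail'),):
        print(n,np.polyfit(q[k,1],q[k,0],1).round(3))
E
```

```text
orange [249 103] [317 139] [ 47.4 -27. ] [75.5 27. ]
tail [-2.0000e-03  4.7529e+01]
orange [280  25] [318  86] [88.2 -2.4] [131.9  26.7]
tail [-1.0000e-03  8.8322e+01]
```

```bash
python3 -c "
from cell import arm; print(arm.sign_off())"
```

```text
the job is handed in; nothing more can be done
None
```

I handed the job in at about 19 s: the white plate is home under the lip, and the orange bracket is square in its notch with its foot against the post. I didn't touch the tape roll, tape measure or breaker; no verdict came back.

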